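# Set the milk jug on the frother and start a double-strength froth

### The job

Stand the steel milk jug gently on the frother station's round plate, upright, centred, with its handle over the red stripe, and let go of it. Then press the buttons one at a time, each fully down and released before the next: green, blue, blue again, white. Do not press the red, yellow or black button, and do not shift or tip the glasses, cup, bottles, jar and caddy standing around.

Things in the scene. Friction and masses are not known exactly. Their poses are not given: they have to be found in the camera images.
- station: Frother station, fixed, on the left or right: aluminium slab 200 (x) x 280 (y) mm, deck 55 mm above the table. Origin: centre of its underside. A housing along its far edge (local x 72 to 100 mm) rises 30 mm above the deck. Plate centre at local (0, 70) mm; six buttons at local x -35 and 10, y -20, -65 and -110 mm, the colours in any order.
- plate_top (a point): Centre of the upper face of the round dark steel plate (radius 56 mm, 6 mm thick, fixed on the deck; upper face 61 mm above the table). Its x axis points along the red stripe.
- stripe (a point): Point on the red stripe, 50 mm from the plate's centre. The stripe (9 mm wide) is painted radially on the plate from 30 mm out to near the edge, and shows where the jug's handle goes.
- jug: Loose jug, 0.2-0.45 kg: steel cylinder 58 mm across, 95 mm tall, 107 with its black lid. Black loop handle (10 mm bar) along local +x, out to 60 mm from the axis, 19 to 83 mm above the base. Origin: centre of its underside. Starts upright, any yaw, on a black fixed tray 220 mm square (floor 5, rim 14 mm high) in one of four places 120 mm apart; 2 tumblers and a cup take the others.
- handle (a point): Point on the jug's handle, 50 mm from the jug's axis and 50 mm above its base.
- green (a joint): Travel of the green push button (wake button, one of the sequence): 0 m up, 0.006 m fully down; springs back by itself. Takes 1.4 N to start and 4.5 N to press fully.
- green_top (a point): Centre of the top of the green button's round cap (24 mm in diameter, 10 mm proud of its 40 mm dark housing; 77 mm above the table when up). Neighbouring buttons are 45 mm apart.
- blue (a joint): Travel of the blue push button (strength button, one of the sequence): 0 m up, 0.006 m fully down; springs back by itself. Takes 1.4 N to start and 4.5 N to press fully.
- blue_top (a point): Centre of the top of the blue button's round cap (24 mm in diameter, 10 mm proud of its 40 mm dark housing; 77 mm above the table when up). Neighbouring buttons are 45 mm apart.
- white (a joint): Travel of the white push button (start button, one of the sequence): 0 m up, 0.006 m fully down; springs back by itself. Takes 1.4 N to start and 4.5 N to press fully.
- white_top (a point): Centre of the top of the white button's round cap (24 mm in diameter, 10 mm proud of its 40 mm dark housing; 77 mm above the table when up). Neighbouring buttons are 45 mm apart.
- red (a joint): Travel of the red push button (not to be pressed): 0 m up, 0.006 m fully down; springs back by itself. Takes 1.4 N to start and 4.5 N to press fully.
- red_top (a point): Centre of the top of the red button's round cap (24 mm in diameter, 10 mm proud of its 40 mm dark housing; 77 mm above the table when up). Neighbouring buttons are 45 mm apart.
- yellow (a joint): Travel of the yellow push button (not to be pressed): 0 m up, 0.006 m fully down; springs back by itself. Takes 1.4 N to start and 4.5 N to press fully.
- yellow_top (a point): Centre of the top of the yellow button's round cap (24 mm in diameter, 10 mm proud of its 40 mm dark housing; 77 mm above the table when up). Neighbouring buttons are 45 mm apart.
- black (a joint): Travel of the black push button (not to be pressed): 0 m up, 0.006 m fully down; springs back by itself. Takes 1.4 N to start and 4.5 N to press fully.
- black_top (a point): Centre of the top of the black button's round cap (24 mm in diameter, 10 mm proud of its 40 mm dark housing; 77 mm above the table when up). Neighbouring buttons are 45 mm apart.
- tumbler_a: Clear upturned tumbler, radius 32 mm at the foot, 95 mm tall, on the tray. Loose; stays where it is. Origin: centre of its underside.
- tumbler_b: Green-tinted upturned tumbler, radius 32 mm at the foot, 95 mm tall, on the tray. Loose; stays where it is. Origin: centre of its underside.
- cup: White upturned ceramic cup, radius 33 mm at the foot, 70 mm tall, on the tray. Loose; stays where it is. Origin: centre of its underside.
- syrup: Amber syrup bottle, radius 28 mm, 200 mm tall, close behind the station. Loose; stays where it is. Origin: centre of its underside.
- sugar: White sugar jar, radius 32 mm, 75 mm tall, between the station and the robot. Loose; stays where it is. Origin: centre of its underside.
- carafe: Clear water carafe, radius 34 mm, 230 mm tall, at the far middle of the table. Loose; stays where it is. Origin: centre of its underside.
- caddy: Clear spoon and tea-bag caddy, 70 x 130 mm, 60 mm tall, spoons up to 131 mm, at the left. Loose; stays where it is. Origin: centre of its underside.
Mind the look-alikes: they are no part of the job. Leave any pink look-alike of the jug alone.

How it is judged:
By the outcome, as a careful person would: the job done as asked, in the order asked, and still so for the second after the job is handed in, with the robot touching nothing.
It also fails if it takes over 64 s, if anything falls off the work surface, if the arm or the gripper's body presses on something with over 40 N, if the wrist force passes 120 N, or if a joint passes its speed limit or range.

### The arm

A 7-joint arm with a two-finger parallel gripper is mounted at the origin on the work surface. World frame = base frame: x ahead of the robot, y to its left, z up, the work surface at z = 0. Lengths are in m, angles in rad, forces in N, time in s.
With the tool pointing down it reaches from about 0.4 to 0.9 m from the base axis. Payload 5.5 kg.
Tool frame: the origin (TCP) lies at the very end of the fingers, on their centre line; the grasp point (between the pads) lies 19 mm behind it (ctrl.hold_point_z is the distance from the TCP to the grasp point, in m); y points along the fingers, x is the direction in which the jaws open and shut, and the axes are right-handed (so a half turn about y gives the same grasp; the last joint's range is limited). The gripper opens to 92 mm and grips with 3 to 60 N. Pads are 19 mm wide; open, the fingers measure 130 mm over their backs; the gripper's body (75 mm by 190 mm) begins 47 mm behind the grasp point.
Start: joints at [1.553, 0.501, -0.427, 1.55, 0.221, 1.138, -0.21], TCP at [0.18, -0.625, 0.227] pointing down, gripper open.
Joint ranges: [-2.88, 2.88], [-0.31, 2.03], [-1.54, 1.56], [0.2, 2.42], [-1.41, 4.55], [0.19, 2.02], [-2.57, 2.57]. Speed limits (rad/s): [2.57, 2.57, 3.14, 3.14, 3.14, 3.14, 3.14].

### API

Orientations are given as a rotation vector (axis times angle).
In Python, from rig import ctrl gives the robot as it stands. The module is installed in compiled form; this text tells all that it offers.
- The arm moves only by the tool servo_tool, never from a script. Its argument "targets" is a list of rows, each an object with "delta_pos": the shift along the tool's x, y, z in mm, a list of three; "delta_rot": the turn, a rotation vector about the tool's x, y, z in degrees, a list of three; "gripper": the closure, from -1 (fully open) to 1 (shut). In form: [{"delta_pos": [x, y, z], "delta_rot": [wx, wy, wz], "gripper": gripper}, ...]. A call has exactly 5 rows; each row is the pose to reach, as a shift and turn from the pose commanded when the call began, along the tool's axes at that moment; what a row does not reach only later rows make up. A row lasts 1/10 s, in which the tool goes at most 50 mm and 8.59 degrees, less where a joint would pass 70% of its speed; a pose out of reach is approached as far as the arm can. A call with a gripper value outside its range is refused whole. The fingers move at their own pace and stop on an object; "force" is the grip in N (left out, the last holds). Time passes only in rows, so rows that repeat a pose let the fingers close, or fill a call up. It gives the time, the measured TCP pose, the force and the opening at its end, in the units of the state.
- ctrl.get_obs(): the state, without advancing time (a new reading comes with each control period).
- ctrl.read_camera(name): name is "scene" or "top" or "wrist"; returns (picture, depth): 400x640x3 uint8, red, green, blue; 400x640 float32, m along the optical axis (not along the pixel's ray), 0 where there is no reading.
- ctrl.camera_model(name): a dict with "vertical_fov" (degrees; the focal length in pixels is half the picture's height over the tangent of half this angle, whatever the lens; pixels are square), "cx", "cy" (the principal point, pixels), "R" (3x3) and "t" (3): a world point X has camera coordinates R X + t. Camera axes: x right, y down, z forward; pixel columns grow to the right and rows downward; lengths in m; the calibration is good to about 2 mm. A picture is of the moment at which its call begins: read the wrist's pose just before it. camera_model takes no time and is no camera call; for the wrist camera it gives the pose at the moment of the call.
- ctrl.job_done(): hands the job in, once; it reports no verdict.
The state is a dict: "time": time; "joints": joint angles; "qvel": joint speeds; "joint_torque": joint torques, N m; "tcp_pos": TCP position; "tool_rot": TCP orientation; "wrist_force": force on the tool from outside, world axes, zero at the start; "ft_torque": the same for the moment, N m; "grip_width": finger opening in m.
Only numpy, scipy, OpenCV 4.12 (cv2) and the standard library are available. Lean on these libraries where they do the work, as an engineer would, in place of code of your own. Each camera call takes 0.05 s, during which the arm holds its last target. There are 200 camera calls.

## Working session

There is one attempt and no reset: what is moved stays moved. The work goes in short steps, Python scripts to look and compute and a tool call to move; the robot and the scene stay as the last step left them, time stands still between calls to the robot, and variables do not carry over. Pictures are saved under pics/ and viewed, about 8 in all and at most 12, crops included, and the job is handed in when it is done.

Besides the shell and the picture viewer there is one more tool, called after "Call:" in YAML: its name, and indented under it one key for each argument. servo_tool: Moves the arm, as the interface text tells. Its arguments: {"type":"object","properties":{"targets":{"type":"array"},"force":{"type":"number"}},"required":["targets"]}

```bash
mkdir -p pics; cat > h.py <<'E'
import numpy as np, cv2, json
from rig import ctrl
from scipy.spatial.transform import Rotation as Ro
def cam(n):
    m=ctrl.camera_model(n); im,d=ctrl.read_camera(n); return im,d,m
def f(m): return 200/np.tan(np.radians(m['vertical_fov'])/2)
def ray(m,u,v):
    R=np.array(m['R']);t=np.array(m['t']);F=f(m)
    return -R.T@t, R.T@np.array([(u-m['cx'])/F,(v-m['cy'])/F,1])
def onz(m,u,v,z):
    o,r=ray(m,u,v); return o+r*(z-o[2])/r[2]
def proj(m,X):
    c=np.array(m['R'])@np.array(X)+np.array(m['t']);F=f(m); return F*c[:2]/c[2]+[m['cx'],m['cy']]
def cloud(m,d):
    v,u=np.mgrid[0:400,0:640];F=f(m)
    c=np.stack([(u-m['cx'])/F*d,(v-m['cy'])/F*d,d],-1)
    return (c-np.array(m['t']))@np.array(m['R'])
def save(im,n): cv2.imwrite('pics/'+n,im[...,::-1])
E
python3 - <<'E'
from h import *
for n in ['scene','top']:
    im,d,m=cam(n); save(im,n+'1.png'); np.savez(n+'1.npz',im=im,d=d)
    print(n,m,(d>0).mean())
print(ctrl.get_obs(),ctrl.hold_point_z)
E
```

```text
scene {'vertical_fov': 43.63917263891972, 'cx': 312.67379285370083, 'cy': 191.05842453426737, 'R': array([[ 0.52616606,  0.85033249, -0.00916188],
       [ 0.46914412, -0.29924777, -0.83087578],
       [-0.70926234,  0.43288039, -0.55638251]]), 't': array([-0.31681031, -0.18061602,  1.58842554])} 0.98744140625
top {'vertical_fov': 42.263775261741856, 'cx': 310.78912235814175, 'cy': 196.91498806210254, 'R': array([[-0.01164134, -0.99981868, -0.01506942],
       [-0.99329414,  0.01329637, -0.11484753],
       [ 0.11502707,  0.01363139, -0.99326882]]), 't': array([0.07552322, 0.55321371, 1.30939532])} 0.9961015625
{'time': 0.1, 'joints': array([ 1.55321857,  0.5017336 , -0.42680532,  1.55132163,  0.22079775,
        1.13828517, -0.21027805]), 'qvel': array([-0.00125399, -0.0024158 , -0.00154194, -0.00267968,  0.00177545,
        0.00020879,  0.00021884]), 'joint_torque': array([-1.13693916e-02, -5.67865491e+01, -5.83830804e+00, -2.79909933e+01,
       -6.88840100e-02,  2.41648260e-02,  7.43034605e-06]), 'tcp_pos': array([ 0.17990958, -0.62396895,  0.22580463]), 'tool_rot': array([-1.32796111,  1.00080327, -0.99861212]), 'wrist_force': array([ 0.06581475, -0.11968169,  0.31942733]), 'ft_torque': array([-0.02745309,  0.02163935,  0.02630859]), 'grip_width': 0.0918859386074465} 0.0188
```

View pics/top1.png

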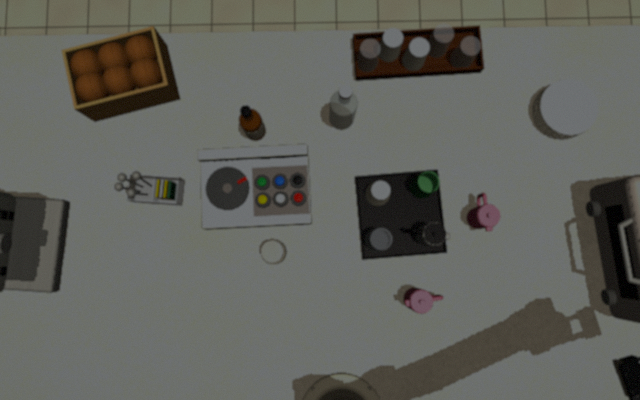

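View pics/scene1.png

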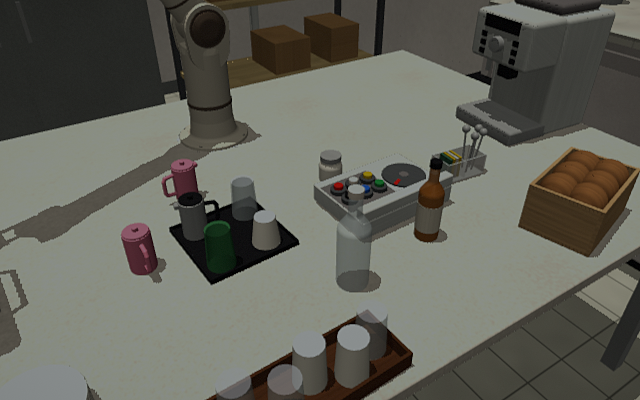

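The top view shows the station at (255,187), with green (262,182), blue (280,181), black (297,181), yellow (263,199), white (281,199), red (298,198) and the stripe at about (242,181). There are three jug-like things: steel at (428,233) on the tray, pink at (487,215) and pink at (420,300). The steel one with the black lid on the tray fits the description. I'll confirm that in an enlarged crop.

```bash
python3 - <<'E'
from h import *
a=np.load('top1.npz')['im'];b=np.load('scene1.npz')['im']
g=lambda x:(255*(x/255.)**.5).astype(np.uint8)
A=cv2.resize(g(a[160:265,345:455]),None,fx=3.6,fy=3.6,interpolation=2)
B=cv2.resize(g(b[180:285,150:260]),None,fx=3.6,fy=3.6,interpolation=2)
save(np.hstack([A,B]),'crop1.png')
d=np.load('top1.npz')['d'];m=ctrl.camera_model('top');P=cloud(m,d)
d2=np.load('scene1.npz')['d'];m2=ctrl.camera_model('scene');P2=cloud(m2,d2)
hsv=cv2.cvtColor(a,cv2.COLOR_RGB2HSV)
print(P[270,200],P[199,215],P[233,428])
for n,(u,v) in dict(jug=(428,233),plate=(227,188)).items():
    print(n,onz(m,u,v,.112 if n=='jug' else .061))
# buttons by saturation
for n,(u,v) in dict(green=(262,182),blue=(280,181),black=(297,181),yellow=(263,199),white=(281,199),red=(298,198)).items():
    p=a[v-10:v+11,u-10:u+11].astype(int); print(n,onz(m,u,v,.077).round(4),a[v,u])
# scene jug top: points with z .10-.12 near tray
for Q,nm in((P,'top'),(P2,'scene')):
    k=(abs(Q[...,2]-.112)<.006)&(Q[...,0]>.3)&(Q[...,0]<.75)&(Q[...,1]<0)&(Q[...,1]>-.4)
    n,l,s,c=cv2.connectedComponentsWithStats(k.astype(np.uint8))
    for i in range(1,n):
        if s[i,4]>15: print(nm,s[i],c[i].round(1),np.median(Q[l==i],0).round(4))
E
```

```text
[0.36891941 0.36128394 0.00218262] [0.5490413  0.31246163 0.05828978] [ 0.45394588 -0.21594462  0.10296117]
jug [ 0.45355792 -0.21403811  0.112     ]
plate [0.57654115 0.28151689 0.061     ]
green [0.5884 0.1904 0.077 ] [18 88 31]
blue [0.5903 0.145  0.077 ] [ 22  62 119]
black [0.5897 0.1022 0.077 ] [26 22 23]
yellow [0.5453 0.1879 0.077 ] [112 114   0]
white [0.5447 0.1427 0.077 ] [111 114 116]
red [0.5466 0.1001 0.077 ] [113  21  19]
top [428 230  12  11  47] [433.6 234.3] [ 0.4511 -0.229   0.1083]
scene [186 194   7   5  21] [189. 196.] [ 0.458  -0.23    0.1105]
```

View pics/crop1.png

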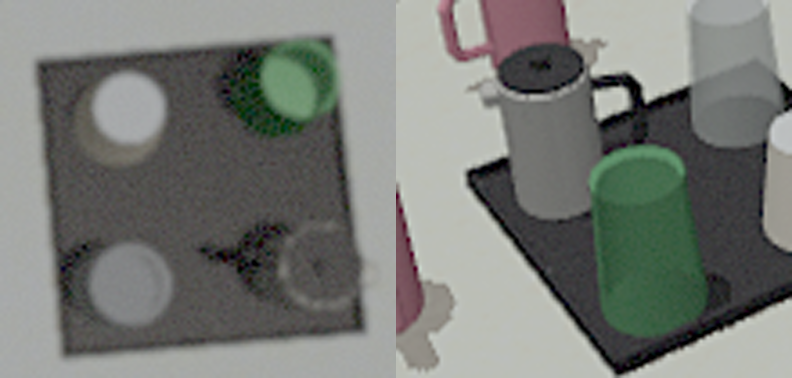

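```bash
python3 - <<'E'
from h import *
T=np.load('top1.npz');S=np.load('scene1.npz');m=ctrl.camera_model('top');m2=ctrl.camera_model('scene')
a,b=T['im'],S['im'];P=cloud(m,T['d']);P2=cloud(m2,S['d'])
print('rim',onz(m,434.4,233.6,.100),'spout',onz(m,447.8,235,.095))
print('handle corner scene',onz(m2,216.9,203.6,.086))
k=(P2[...,2]>.03)&(P2[...,2]<.09)&(np.hypot(P2[...,0]-.451,P2[...,1]+.228)<.075)
q=P2[k];r=np.hypot(q[:,0]-.451,q[:,1]+.228);print('handle pts',np.sum(r>.04),q[r>.04].round(3)[::6].tolist())
k=(P[...,2]>.03)&(P[...,2]<.095)&(np.hypot(P[...,0]-.451,P[...,1]+.228)<.075)
q=P[k];r=np.hypot(q[:,0]-.451,q[:,1]+.228);print('top',q[r>.04].round(3).tolist())
# buttons & stripe via colour
R=a[...,0].astype(int);G=a[...,1].astype(int);B=a[...,2].astype(int)
masks=dict(stripe=(R>60)&(R>2*G)&(R>2*B),green=(G>50)&(G>2*R)&(G>1.8*B),blue=(B>60)&(B>1.6*G),yellow=(R>70)&(G>70)&(B<40))
for n,k in masks.items():
    k=k.copy();k[:165]=0;k[215:]=0;k[:,:205]=0;k[:,310:]=0
    N,l,s,c=cv2.connectedComponentsWithStats(k.astype(np.uint8))
    for i in range(1,N):
        if s[i,4]>8: print(n,s[i,4],c[i].round(1),onz(m,*c[i],.061 if n=='stripe' and c[i][0]<255 else .077).round(4))
# plate ellipse: dark
g=cv2.cvtColor(a,cv2.COLOR_RGB2GRAY);k=(g<75).astype(np.uint8);k[:160]=0;k[215:]=0;k[:,:203]=0;k[:,251:]=0
cs,_=cv2.findContours(k,0,1);c=max(cs,key=cv2.contourArea)
e=cv2.fitEllipse(cv2.convexHull(c));print('plate',e,onz(m,*e[0],.061).round(4))
o=ctrl.get_obs();print(Ro.from_rotvec(o['tool_rot']).as_matrix().round(3))
for n,(u,v,z) in dict(syrup=(247,112,.2),sugar=(271,250,.07)).items(): print(n,onz(m,u,v,z))
E
```

```text
rim [ 0.45242445 -0.23203307  0.1       ] spout [ 0.44882063 -0.26560758  0.095     ]
handle corner scene [ 0.48351952 -0.17831755  0.086     ]
handle pts 115 [[0.46, -0.181, 0.083], [0.466, -0.183, 0.085], [0.469, -0.187, 0.085], [0.467, -0.191, 0.083], [0.471, -0.178, 0.08], [0.47, -0.185, 0.079], [0.468, -0.18, 0.074], [0.471, -0.179, 0.072], [0.471, -0.177, 0.069], [0.471, -0.176, 0.065], [0.471, -0.181, 0.061], [0.471, -0.176, 0.057], [0.466, -0.18, 0.049], [0.469, -0.179, 0.048], [0.469, -0.177, 0.045], [0.471, -0.173, 0.041], [0.468, -0.185, 0.038], [0.465, -0.187, 0.034], [0.465, -0.189, 0.033], [0.469, -0.191, 0.033]]
top [[0.468, -0.175, 0.075], [0.468, -0.177, 0.078], [0.468, -0.179, 0.08], [0.468, -0.182, 0.077], [0.468, -0.184, 0.081], [0.466, -0.172, 0.064], [0.466, -0.173, 0.073], [0.466, -0.175, 0.074], [0.465, -0.176, 0.082], [0.465, -0.178, 0.085], [0.465, -0.181, 0.086], [0.465, -0.183, 0.087], [0.465, -0.186, 0.084], [0.465, -0.172, 0.048], [0.464, -0.172, 0.062], [0.463, -0.173, 0.074], [0.463, -0.175, 0.077], [0.463, -0.177, 0.079], [0.463, -0.178, 0.084], [0.46
[... 325 characters left out ...]
59, -0.177, 0.051], [0.46, -0.181, 0.04], [0.46, -0.184, 0.036], [0.46, -0.187, 0.038], [0.458, -0.186, 0.081], [0.458, -0.188, 0.083], [0.458, -0.185, 0.031], [0.458, -0.187, 0.032]]
stripe 41 [241.4 180. ] [0.5965 0.2448 0.061 ]
stripe 72 [297.9 197.2] [0.5488 0.1003 0.077 ]
green 65 [261.4 181.4] [0.5901 0.1919 0.077 ]
blue 77 [279.2 180.4] [0.592  0.1471 0.077 ]
yellow 69 [262. 199.] [0.5453 0.1905 0.077 ]
plate ((227.16372680664062, 188.04209899902344), (42.35964584350586, 43.32357406616211), 59.978092193603516) [0.5764 0.2811 0.061 ]
[[ 0.277 -0.     0.961]
 [-0.961  0.002  0.277]
 [-0.002 -1.     0.   ]]
syrup [0.73459922 0.21169481 0.2       ]
sugar [0.41785811 0.16884567 0.07      ]
```

Call:
servo_tool:
  targets:
    - {"delta_pos": [-30, 0, 38], "delta_rot": [0, 0, 0], "gripper": -1}
    - {"delta_pos": [-60, 0, 75], "delta_rot": [0, 0, 0], "gripper": -1}
    - {"delta_pos": [-90, 0, 112], "delta_rot": [0, 0, 0], "gripper": -1}
    - {"delta_pos": [-120, 0, 150], "delta_rot": [0, 0, 0], "gripper": -1}
    - {"delta_pos": [-150, 0, 185], "delta_rot": [0, 0, 0], "gripper": -1}

```text
time: 0.6
tcp_pos: [0.3173, -0.4271, 0.2265]
tool_rot: [-1.329, 1.0, -0.999]
wrist_force: [1.4, -1.1, 0.5]
grip_width: 0.092
```

Call:
servo_tool:
  targets:
    - {"delta_pos": [-30, 0, 38], "delta_rot": [0, 0, 0], "gripper": -1}
    - {"delta_pos": [-60, 0, 75], "delta_rot": [0, 0, 0], "gripper": -1}
    - {"delta_pos": [-90, 0, 112], "delta_rot": [0, 0, 0], "gripper": -1}
    - {"delta_pos": [-120, 0, 150], "delta_rot": [0, 0, 0], "gripper": -1}
    - {"delta_pos": [-150, 0, 185], "delta_rot": [0, 0, 0], "gripper": -1}

```text
time: 1.1
tcp_pos: [0.4533, -0.2318, 0.2267]
tool_rot: [-1.329, 1.0, -1.0]
wrist_force: [0.7, -0.2, 0.3]
grip_width: 0.092
```

Call:
servo_tool:
  targets:
    - {"delta_pos": [0, 0, 0], "delta_rot": [0, -5, 0], "gripper": -1}
    - {"delta_pos": [0, 0, 0], "delta_rot": [0, -10, 0], "gripper": -1}
    - {"delta_pos": [0, 0, 0], "delta_rot": [0, -15, 0], "gripper": -1}
    - {"delta_pos": [0, 0, 0], "delta_rot": [0, -16, 0], "gripper": -1}
    - {"delta_pos": [0, 0, 0], "delta_rot": [0, -16, 0], "gripper": -1}

```text
time: 1.6
tcp_pos: [0.4523, -0.2337, 0.2265]
tool_rot: [-1.423, 0.789, -0.788]
wrist_force: [0.1, -0.4, -0.2]
grip_width: 0.0918
```

```bash
cat > w.py <<'E'
from h import *
o=ctrl.get_obs();M=Ro.from_rotvec(o['tool_rot']).as_matrix()
print(o['time'],o['joints'].round(3),o['tcp_pos'].round(4),'yaw',np.degrees(np.arctan2(M[1,0],M[0,0])).round(1),'tilt',M[:,1].round(3),'F',o['wrist_force'].round(1),o['grip_width'].round(4))
print('x',M[:,0].round(3),'z',M[:,2].round(3))
E
python3 - <<'E'
import runpy;runpy.run_path('w.py')
from h import *
im,d,m=cam('wrist');save(im,'w1.png');np.savez('w1.npz',im=im,d=d,R=m['R'],t=m['t']);print(m)
print(proj(m,[.452,-.230,.112]))
E
```

```text
Traceback (most recent call last):
  File "w.py", line 3, in <module>
    print(o['time'],o['joints'].round(3),o['tcp_pos'].round(4),'yaw',np.degrees(np.arctan2(M[1,0],M[0,0])).round(1),'tilt',M[:,1].round(3),'F',o['wrist_force'].round(1),o['grip_width'].round(4))
                                                                                                                                                                         ^^^^^^^^^^^^^^^^^^^^^
AttributeError: 'float' object has no attribute 'round'
```

```bash
sed -i "s/,o\['grip_width'\].round(4))/,round(o['grip_width'],4))/" w.py
python3 - <<'E'
import runpy;runpy.run_path('w.py')
from h import *
im,d,m=cam('wrist');save(im,'w1.png');np.savez('w1.npz',im=im,d=d,R=m['R'],t=m['t']);print(m)
print(proj(m,[.452,-.230,.112]))
E
```

```text
1.6 [ 1.026  0.287 -0.706  1.893  0.215  1.038 -0.782] [ 0.4523 -0.2337  0.2265] yaw -58.0 tilt [-0.  0. -1.] F [ 0.1 -0.4 -0.2] 0.0918
x [ 0.53  -0.848 -0.001] z [ 0.848  0.53  -0.   ]
{'vertical_fov': 58.911483044977686, 'cx': 322.615833166448, 'cy': 195.95420835500028, 'R': array([[ 0.5291    , -0.84855865, -0.00119077],
       [-0.8110858 , -0.50614605,  0.29318255],
       [-0.24938529, -0.15415707, -0.95605574]]), 't': array([-0.43796926,  0.21094961,  0.46720612])}
[317.88217842 187.92761265]
```

View pics/w1.png

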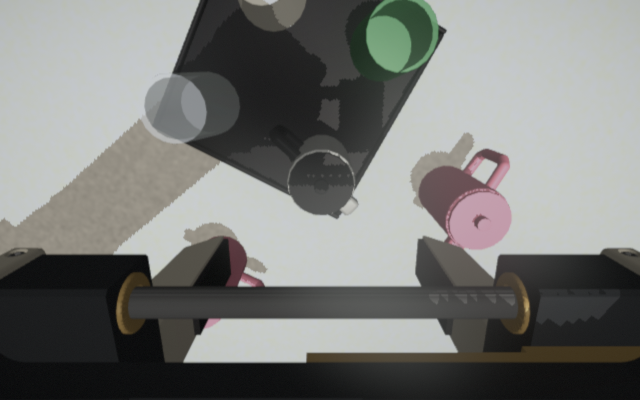

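The wrist view shows the steel jug with its lid centre at (321,182), handle running to (282,135) and spout at (347,206). The pink ones are at (480,215) and (230,270).

```bash
python3 - <<'E'
from h import *
im,d,m=cam('wrist');P=cloud(m,d)
r=np.hypot(P[...,0]-.452,P[...,1]+.230)
k=(abs(P[...,2]-.106)<.009)&(r<.045)
n,l,s,c=cv2.connectedComponentsWithStats(k.astype(np.uint8));i=1+np.argmax(s[1:,4])
print('lid area',s[i],np.median(P[...,2][l==i]))
cs,_=cv2.findContours((l==i).astype(np.uint8),0,1)
for z in(.1,.112):
  pts=np.array([onz(m,*p[0],z)[:2] for p in max(cs,key=len)],np.float32)
  print(z,'circle',cv2.minEnclosingCircle(pts),'ell',cv2.fitEllipse(pts))
print('rim eye',onz(m,321,182,.1),'spout',onz(m,347,206,.095))
C=onz(m,321,182,.1)[:2]
k=(P[...,2]>.04)&(P[...,2]<.092);r=np.hypot(P[...,0]-C[0],P[...,1]-C[1]);k&=(r>.04)&(r<.07)
q=P[k][:,:2]-C;az=np.degrees(np.arctan2(q[:,1],q[:,0]));print(len(q),np.median(az),az.std(),np.linalg.norm(q,axis=1).max())
E
```

```text
lid area [ 287  148   69   67 3569] 0.10372726261565961
0.1 circle ((0.4536479115486145, -0.23477017879486084), 0.03247731178998947) ell ((0.45440253615379333, -0.23192834854125977), (0.0549004040658474, 0.059231217950582504), 166.3253631591797)
0.112 circle ((0.4564213752746582, -0.23300540447235107), 0.03111107647418976) ell ((0.45714423060417175, -0.23028351366519928), (0.0525837317109108, 0.05673179402947426), 166.32534790039062)
rim eye [ 0.45477801 -0.23125577  0.1       ] spout [ 0.44733188 -0.26223294  0.095     ]
315 78.055199652152 3.262808063401349 0.059526550713935956
```

Call:
servo_tool:
  targets:
    - {"delta_pos": [0, 40, 2], "delta_rot": [0, 0, 0], "gripper": -1}
    - {"delta_pos": [0, 80, 2], "delta_rot": [0, 0, 0], "gripper": -1}
    - {"delta_pos": [0, 120, 2], "delta_rot": [0, 0, 0], "gripper": -1}
    - {"delta_pos": [0, 150, 2], "delta_rot": [0, 0, 0], "gripper": -1}
    - {"delta_pos": [0, 165, 2], "delta_rot": [0, 0, 0], "gripper": -1}

```text
time: 2.2
tcp_pos: [0.4524, -0.232, 0.0591]
tool_rot: [-1.423, 0.792, -0.785]
wrist_force: [0.1, -0.4, 0.6]
grip_width: 0.0917
```

Call:
servo_tool:
  targets:
    - {"delta_pos": [0, 0, 0], "delta_rot": [0, 0, 0], "gripper": 1}
    - {"delta_pos": [0, 0, 0], "delta_rot": [0, 0, 0], "gripper": 1}
    - {"delta_pos": [0, 0, 0], "delta_rot": [0, 0, 0], "gripper": 1}
    - {"delta_pos": [0, 0, 0], "delta_rot": [0, 0, 0], "gripper": 1}
    - {"delta_pos": [0, 0, 0], "delta_rot": [0, 0, 0], "gripper": 1}
  force: 25

```text
time: 2.7
tcp_pos: [0.4548, -0.233, 0.0629]
tool_rot: [-1.424, 0.786, -0.789]
wrist_force: [-1.1, 0.3, 5.3]
grip_width: 0.0577
```

```bash
python3 w.py
```

```text
2.7 [ 0.897  0.529 -0.585  2.014  0.437  0.721 -0.97 ] [ 0.4548 -0.233   0.0629] yaw -57.9 tilt [ 0.001 -0.001 -1.   ] F [-1.1  0.3  5.3] 0.0577
x [ 0.531 -0.847  0.002] z [0.847 0.531 0.001]
```

Call:
servo_tool:
  targets:
    - {"delta_pos": [0, -8, 0], "delta_rot": [0, 0, 0], "gripper": 1}
    - {"delta_pos": [0, -25, 0], "delta_rot": [0, 0, 0], "gripper": 1}
    - {"delta_pos": [0, -50, 0], "delta_rot": [0, 0, 0], "gripper": 1}
    - {"delta_pos": [0, -80, 0], "delta_rot": [0, 0, 0], "gripper": 1}
    - {"delta_pos": [0, -110, 0], "delta_rot": [0, 0, 0], "gripper": 1}
  force: 30

```text
time: 3.2
tcp_pos: [0.4537, -0.2324, 0.173]
tool_rot: [-1.423, 0.788, -0.787]
wrist_force: [0.9, -0.6, -2.5]
grip_width: 0.0579
```

Call:
servo_tool:
  targets:
    - {"delta_pos": [0, -25, 0], "delta_rot": [0, -4, 0], "gripper": 1}
    - {"delta_pos": [0, -45, 0], "delta_rot": [0, -10, 0], "gripper": 1}
    - {"delta_pos": [0, -50, 0], "delta_rot": [0, -18, 0], "gripper": 1}
    - {"delta_pos": [0, -50, 0], "delta_rot": [0, -26, 0], "gripper": 1}
    - {"delta_pos": [0, -50, 0], "delta_rot": [0, -32, 0], "gripper": 1}

```text
time: 3.7
tcp_pos: [0.4539, -0.2328, 0.2225]
tool_rot: [-1.543, 0.35, -0.351]
wrist_force: [-0.7, -0.8, -2.6]
grip_width: 0.0578
```

```bash
python3 w.py
```

```text
3.7 [ 1.114  0.322 -0.825  1.893  0.273  1.042 -0.271] [ 0.4539 -0.2328  0.2225] yaw -25.6 tilt [ 0.    -0.001 -1.   ] F [-0.7 -0.8 -2.6] 0.0578
x [ 0.902 -0.432  0.001] z [ 0.432  0.902 -0.001]
```

Call:
servo_tool:
  targets:
    - {"delta_pos": [-4, 0, 20], "delta_rot": [0, -8, 0], "gripper": 1}
    - {"delta_pos": [-10, 0, 46], "delta_rot": [0, -16, 0], "gripper": 1}
    - {"delta_pos": [-16, 0, 74], "delta_rot": [0, -24, 0], "gripper": 1}
    - {"delta_pos": [-22, 0, 102], "delta_rot": [0, -32, 0], "gripper": 1}
    - {"delta_pos": [-28, 0, 129], "delta_rot": [0, -40, 0], "gripper": 1}

```text
time: 4.2
tcp_pos: [0.4851, -0.1034, 0.2222]
tool_rot: [-1.562, -0.197, 0.198]
wrist_force: [-0.1, 0.3, -2.5]
grip_width: 0.0575
```

Call:
servo_tool:
  targets:
    - {"delta_pos": [12, 0, 23], "delta_rot": [0, -8, 0], "gripper": 1}
    - {"delta_pos": [24, 0, 46], "delta_rot": [0, -16, 0], "gripper": 1}
    - {"delta_pos": [36, 0, 70], "delta_rot": [0, -24, 0], "gripper": 1}
    - {"delta_pos": [49, 0, 94], "delta_rot": [0, -32, 0], "gripper": 1}
    - {"delta_pos": [62, 0, 117], "delta_rot": [0, -40, 0], "gripper": 1}

```text
time: 4.7
tcp_pos: [0.5168, 0.0248, 0.2221]
tool_rot: [-1.442, -0.74, 0.741]
wrist_force: [0.2, -0.4, -2.9]
grip_width: 0.0577
```

```bash
python3 w.py
```

```text
4.7 [ 0.813  0.474 -1.161  1.871  0.486  1.119  0.42 ] [0.5168 0.0248 0.2221] yaw 54.4 tilt [-0.    -0.001 -1.   ] F [ 0.2 -0.4 -2.9] 0.0577
x [ 0.582  0.813 -0.001] z [-0.813  0.582 -0.001]
```

Call:
servo_tool:
  targets:
    - {"delta_pos": [24, 0, 10], "delta_rot": [0, -8, 0], "gripper": 1}
    - {"delta_pos": [48, 0, 20], "delta_rot": [0, -16, 0], "gripper": 1}
    - {"delta_pos": [72, 0, 30], "delta_rot": [0, -24, 0], "gripper": 1}
    - {"delta_pos": [97, 0, 40], "delta_rot": [0, -32, 0], "gripper": 1}
    - {"delta_pos": [122, 0, 49], "delta_rot": [0, -40, 0], "gripper": 1}

```text
time: 5.2
tcp_pos: [0.5489, 0.1521, 0.222]
tool_rot: [-1.173, -1.265, 1.266]
wrist_force: [-0.4, 1.5, -1.6]
grip_width: 0.0572
```

```bash
python3 w.py
```

```text
5.2 [ 0.558  0.651 -1.241  1.746  0.654  1.233  0.791] [0.5489 0.1521 0.222 ] yaw 94.4 tilt [-0.    -0.001 -1.   ] F [-0.4  1.5 -1.6] 0.0572
x [-0.077  0.997 -0.001] z [-0.997 -0.077  0.   ]
```

Call:
servo_tool:
  targets:
    - {"delta_pos": [30, 0, -9], "delta_rot": [0, -8, 0], "gripper": 1}
    - {"delta_pos": [60, 0, -18], "delta_rot": [0, -16, 0], "gripper": 1}
    - {"delta_pos": [90, 0, -27], "delta_rot": [0, -24, 0], "gripper": 1}
    - {"delta_pos": [115, 0, -34], "delta_rot": [0, -32, 0], "gripper": 1}
    - {"delta_pos": [126, 0, -37], "delta_rot": [0, -40, 0], "gripper": 1}

```text
time: 5.7
tcp_pos: [0.5762, 0.2827, 0.2221]
tool_rot: [-0.734, -1.756, 1.754]
wrist_force: [0.9, 0.1, -2.6]
grip_width: 0.0576
```

Call:
servo_tool:
  targets:
    - {"delta_pos": [0, 0, 0], "delta_rot": [0, -8, 0], "gripper": 1}
    - {"delta_pos": [0, 0, 0], "delta_rot": [0, -15, 0], "gripper": 1}
    - {"delta_pos": [0, 0, 0], "delta_rot": [0, -22, 0], "gripper": 1}
    - {"delta_pos": [0, 0, 0], "delta_rot": [0, -27, 0], "gripper": 1}
    - {"delta_pos": [0, 0, 0], "delta_rot": [0, -30, 0], "gripper": 1}

```text
time: 6.2
tcp_pos: [0.5769, 0.2792, 0.2217]
tool_rot: [-0.287, -2.073, 2.075]
wrist_force: [-0.1, 0.8, -1.4]
grip_width: 0.0579
```

```bash
python3 w.py; python3 - <<'E'
from h import *
im,d,m=cam('wrist');save(im,'w2.png')
t,_,mt=cam('top');s,_,ms=cam('scene');np.savez('t2.npz',t=t,s=s)
A=cv2.resize(t[135:235,170:330],None,fx=2.5,fy=2.5,interpolation=2)
save(np.hstack([cv2.resize(im,(400,250)),A]),'c2.png')
M=Ro.from_rotvec(ctrl.get_obs()['tool_rot']).as_matrix()
print(proj(m,[.5764,.2811,.061]),proj(m,[.5764+.05*np.cos(np.radians(-61)),.2811+.05*np.sin(np.radians(-61)),.061]))
E
```

```text
6.2 [ 0.316  0.899 -1.381  1.563  0.889  1.429  1.737] [0.5769 0.2792 0.2217] yaw 164.2 tilt [-0.001 -0.001 -1.   ] F [-0.1  0.8 -1.4] 0.0579
x [-0.962  0.272  0.   ] z [-0.272 -0.962  0.001]
[323.44819228 180.24867309] [284.26343606 141.98826297]
```

View pics/c2.png

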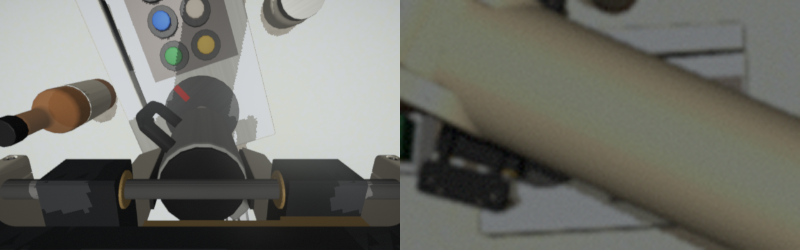

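The wrist crop shows the jug held upright, handle at (155,125), the red stripe at (182,92), and green, yellow, blue and the syrup bottle all clear. Next I'll measure the stripe and handle directions.

```bash
python3 - <<'E'
from h import *
im,d,m=cam('wrist');P=cloud(m,d);T=ctrl.get_obs()['tcp_pos']
a=im.astype(int);k=((a[...,0]>80)&(a[...,0]>2*a[...,1])&(a[...,0]>2*a[...,2]))
k[:130]=0;k[175:]=0;k[:,:260]=0;k[:,:][:,330:]=0
v,u=np.nonzero(k);q=np.array([onz(m,x,y,.061)[:2] for x,y in zip(u,v)])
w,V=np.linalg.eigh(np.cov(q.T));print('stripe n',len(q),'mean',q.mean(0).round(4),'axis az',np.degrees(np.arctan2(*V[::-1,1])),'len',np.ptp((q-q.mean(0))@V[:,1]))
e=q[np.argsort((q-q.mean(0))@V[:,1])];print(e[:5].mean(0),e[-5:].mean(0))
c=np.array([.5764,.2811]);D=q.mean(0)-c;print('from plate c: r',np.linalg.norm(D),'az',np.degrees(np.arctan2(D[1],D[0])))
z0=T[2]-.058
k=(P[...,2]-z0>.02)&(P[...,2]-z0<.09);r=np.hypot(P[...,0]-T[0],P[...,1]-T[1]);k&=(r>.042)&(r<.066)
v,u=np.nonzero(k&(np.mgrid[0:400,0:640][1]<300)&(np.mgrid[0:400,0:640][1]>215))
q=P[v,u];az=np.degrees(np.arctan2(q[:,1]-T[1],q[:,0]-T[0]))
print('handle',len(q),np.median(az),az.std(),np.hypot(q[:,0]-T[0],q[:,1]-T[1]).max(),u.min(),u.max(),v.min(),v.max(), q[:,2].min(),q[:,2].max())
print([np.median(az[abs(q[:,2]-z0-h)<.01]).round(1) for h in (.03,.05,.07,.08)])
# lid pts
k=(P[...,2]-z0>.09)&(P[...,2]-z0<.115)&(r<.035)
print('lid',k.sum(),P[k][:,2].max()-z0, P[k][:,2].min()-z0)
# plate circle: points at height of plate by contour of dark disc
E
```

```text
stripe n 230 mean [0.5971 0.2449] axis az 117.58688880677319 len 0.024079557153182857
[0.60248982 0.23417866] [0.59120305 0.25537442]
from plate c: r 0.04166288222549769 az -60.25003669507415
handle 2210 -62.75002168594898 9.959858895753188 0.06155454456081444 216 274 161 268 0.18754388527473173 0.25361673627482595
[np.float64(-63.3), np.float64(-64.3), np.float64(-63.1), np.float64(-61.4)]
lid 12106 0.11498724676155106 0.090001255368476
```

Call:
servo_tool:
  targets:
    - {"delta_pos": [0, 25, -2], "delta_rot": [0, 0, 0], "gripper": 1}
    - {"delta_pos": [0, 50, -2], "delta_rot": [0, 0, 0], "gripper": 1}
    - {"delta_pos": [0, 72, -2], "delta_rot": [0, 0, 0], "gripper": 1}
    - {"delta_pos": [0, 88, -2], "delta_rot": [0, 0, 0], "gripper": 1}
    - {"delta_pos": [0, 94, -2], "delta_rot": [0, 0, 0], "gripper": 1}

```text
time: 6.9
tcp_pos: [0.5768, 0.2811, 0.1257]
tool_rot: [-0.288, -2.07, 2.074]
wrist_force: [-0.2, -0.4, -2.5]
grip_width: 0.0573
```

Call:
servo_tool:
  targets:
    - {"delta_pos": [0, 0, 0], "delta_rot": [0, 0, 0], "gripper": 1}
    - {"delta_pos": [0, 1, 0], "delta_rot": [0, 0, 0], "gripper": 1}
    - {"delta_pos": [0, 2, 0], "delta_rot": [0, 0, 0], "gripper": 1}
    - {"delta_pos": [0, 3, 0], "delta_rot": [0, 0, 0], "gripper": 1}
    - {"delta_pos": [0, 4, 0], "delta_rot": [0, 0, 0], "gripper": 1}

```text
time: 7.4
tcp_pos: [0.5777, 0.2821, 0.1243]
tool_rot: [-0.291, -2.073, 2.073]
wrist_force: [0.9, -0.0, -3.1]
grip_width: 0.0574
```

```bash
python3 w.py
```

```text
7.4 [ 0.286  0.991 -1.291  1.638  0.988  1.299  1.677] [0.5777 0.2821 0.1243] yaw 164.1 tilt [ 0.001  0.    -1.   ] F [ 0.9 -0.  -3.1] 0.0574
x [-0.962  0.274 -0.001] z [-0.274 -0.962 -0.001]
```

Call:
servo_tool:
  targets:
    - {"delta_pos": [0, 1, 0], "delta_rot": [0, 0, 0], "gripper": 1}
    - {"delta_pos": [0, 2, 0], "delta_rot": [0, 0, 0], "gripper": 1}
    - {"delta_pos": [0, 3, 0], "delta_rot": [0, 0, 0], "gripper": 1}
    - {"delta_pos": [0, 4, 0], "delta_rot": [0, 0, 0], "gripper": 1}
    - {"delta_pos": [0, 4, 0], "delta_rot": [0, 0, 0], "gripper": 1}

```text
time: 7.9
tcp_pos: [0.5773, 0.2819, 0.1195]
tool_rot: [-0.289, -2.072, 2.073]
wrist_force: [0.4, -0.2, -1.9]
grip_width: 0.0574
```

Call:
servo_tool:
  targets:
    - {"delta_pos": [0, 0.5, 0], "delta_rot": [0, 0, 0], "gripper": 1}
    - {"delta_pos": [0, 0.5, 0], "delta_rot": [0, 0, 0], "gripper": 1}
    - {"delta_pos": [0, 1, 0], "delta_rot": [0, 0, 0], "gripper": 1}
    - {"delta_pos": [0, 1, 0], "delta_rot": [0, 0, 0], "gripper": 1}
    - {"delta_pos": [0, 1, 0], "delta_rot": [0, 0, 0], "gripper": 1}

```text
time: 8.4
tcp_pos: [0.5774, 0.2821, 0.119]
tool_rot: [-0.29, -2.073, 2.073]
wrist_force: [-0.2, -1.2, 0.4]
grip_width: 0.0576
```

Call:
servo_tool:
  targets:
    - {"delta_pos": [0, 0.5, 0], "delta_rot": [0, 0, 0], "gripper": 1}
    - {"delta_pos": [0, 0.5, 0], "delta_rot": [0, 0, 0], "gripper": 1}
    - {"delta_pos": [0, 0.5, 0], "delta_rot": [0, 0, 0], "gripper": 1}
    - {"delta_pos": [0, 0.5, 0], "delta_rot": [0, 0, 0], "gripper": 1}
    - {"delta_pos": [0, 0.5, 0], "delta_rot": [0, 0, 0], "gripper": 1}

```text
time: 8.9
tcp_pos: [0.5775, 0.2822, 0.119]
tool_rot: [-0.29, -2.073, 2.073]
wrist_force: [-1.3, -1.8, 5.7]
grip_width: 0.0578
```

```bash
python3 w.py
```

```text
8.9 [ 0.284  0.997 -1.285  1.641  0.994  1.293  1.674] [0.5775 0.2822 0.119 ] yaw 164.1 tilt [ 0.001  0.    -1.   ] F [-1.3 -1.8  5.7] 0.0578
x [-0.962  0.274 -0.   ] z [-0.274 -0.962 -0.   ]
```

Contact is firm, at about 6 N. I'll open the gripper gradually and then go up.

Call:
servo_tool:
  targets:
    - {"delta_pos": [0, -0.5, 0], "delta_rot": [0, 0, 0], "gripper": 0.2}
    - {"delta_pos": [0, -0.5, 0], "delta_rot": [0, 0, 0], "gripper": 0}
    - {"delta_pos": [0, -0.5, 0], "delta_rot": [0, 0, 0], "gripper": -0.5}
    - {"delta_pos": [0, -0.5, 0], "delta_rot": [0, 0, 0], "gripper": -1}
    - {"delta_pos": [0, -0.5, 0], "delta_rot": [0, 0, 0], "gripper": -1}

```text
time: 9.4
tcp_pos: [0.5774, 0.2819, 0.1184]
tool_rot: [-0.289, -2.072, 2.073]
wrist_force: [-0.0, 0.1, 0.4]
grip_width: 0.077
```

Call:
servo_tool:
  targets:
    - {"delta_pos": [0, 0, 0], "delta_rot": [0, 0, 0], "gripper": -1}
    - {"delta_pos": [0, 0, 0], "delta_rot": [0, 0, 0], "gripper": -1}
    - {"delta_pos": [0, 0, 0], "delta_rot": [0, 0, 0], "gripper": -1}
    - {"delta_pos": [0, 0, 0], "delta_rot": [0, 0, 0], "gripper": -1}
    - {"delta_pos": [0, 0, 0], "delta_rot": [0, 0, 0], "gripper": -1}

```text
time: 9.9
tcp_pos: [0.5774, 0.282, 0.1187]
tool_rot: [-0.29, -2.073, 2.073]
wrist_force: [-0.8, -0.4, -0.4]
grip_width: 0.0915
```

```bash
python3 w.py
```

```text
9.9 [ 0.284  0.997 -1.285  1.641  0.994  1.293  1.675] [0.5774 0.282  0.1187] yaw 164.1 tilt [ 0. -0. -1.] F [-0.8 -0.4 -0.4] 0.0915
x [-0.962  0.274 -0.   ] z [-0.274 -0.962 -0.   ]
```

Call:
servo_tool:
  targets:
    - {"delta_pos": [0, -15, 0], "delta_rot": [0, 0, 0], "gripper": -1}
    - {"delta_pos": [0, -40, 0], "delta_rot": [0, 0, 0], "gripper": -1}
    - {"delta_pos": [0, -70, 0], "delta_rot": [0, 0, 0], "gripper": -1}
    - {"delta_pos": [0, -95, 0], "delta_rot": [0, 0, 0], "gripper": -1}
    - {"delta_pos": [0, -110, 0], "delta_rot": [0, 0, 0], "gripper": -1}

```text
time: 10.4
tcp_pos: [0.5778, 0.2829, 0.2322]
tool_rot: [-0.292, -2.076, 2.072]
wrist_force: [-0.3, 0.2, -0.0]
grip_width: 0.0916
```

Call:
servo_tool:
  targets:
    - {"delta_pos": [0, 0, 20], "delta_rot": [0, 2, 0], "gripper": 1}
    - {"delta_pos": [0, 0, 45], "delta_rot": [0, 4, 0], "gripper": 1}
    - {"delta_pos": [0, 0, 70], "delta_rot": [0, 6, 0], "gripper": 1}
    - {"delta_pos": [0, 0, 90], "delta_rot": [0, 8, 0], "gripper": 1}
    - {"delta_pos": [0, 0, 100], "delta_rot": [0, 8.5, 0], "gripper": 1}

```text
time: 10.9
tcp_pos: [0.5499, 0.1837, 0.2288]
tool_rot: [-0.432, -1.983, 1.986]
wrist_force: [-0.1, 0.3, -0.4]
grip_width: 0.0569
```

Call:
servo_tool:
  targets:
    - {"delta_pos": [0, 0, 0], "delta_rot": [0, 0, 0], "gripper": 1}
    - {"delta_pos": [0, 0, 0], "delta_rot": [0, 0, 0], "gripper": 1}
    - {"delta_pos": [0, 0, 0], "delta_rot": [0, 0, 0], "gripper": 1}
    - {"delta_pos": [0, 0, 0], "delta_rot": [0, 0, 0], "gripper": 1}
    - {"delta_pos": [0, 0, 0], "delta_rot": [0, 0, 0], "gripper": 1}

```text
time: 11.4
tcp_pos: [0.5498, 0.1867, 0.2288]
tool_rot: [-0.428, -1.987, 1.986]
wrist_force: [0.5, 0.2, -0.6]
grip_width: 0.0169
```

```bash
python3 w.py; python3 - <<'E'
from h import *
im,d,m=cam('wrist');s,sd,ms=cam('scene')
save(np.hstack([cv2.resize(im,(400,250)),cv2.resize(s[120:270,280:520],(400,250))]),'c3.png')
np.savez('w3.npz',im=im,d=d)
P=cloud(ms,sd);c=np.array([.577,.2815]);r=np.hypot(P[...,0]-c[0],P[...,1]-c[1])
k=(abs(P[...,2]-.165)<.008)&(r<.045);print('lid scene',k.sum(),P[k].mean(0),(P[k].max(0)+P[k].min(0))/2,np.ptp(P[k],0))
k=(P[...,2]>.09)&(P[...,2]<.142)&(r>.043)&(r<.067);q=P[k];az=np.degrees(np.arctan2(q[:,1]-c[1],q[:,0]-c[0]))
print('handle',len(q),np.median(az),az.std())
print(ctrl.get_obs()['time'])
E
```

```text
11.4 [ 0.547  0.82  -1.436  1.711  0.83   1.377  1.682] [0.5498 0.1867 0.2288] yaw 155.7 tilt [-0.  0. -1.] F [ 0.5  0.2 -0.6] 0.0169
x [-0.911  0.412  0.   ] z [-0.412 -0.911 -0.   ]
lid scene 194 [0.58256395 0.27930521 0.15994949] [0.58161489 0.28026562 0.16313189] [0.05423107 0.04999073 0.0113748 ]
handle 92 -54.58072688616191 2.9685476807617666
11.5
```

View pics/c3.png

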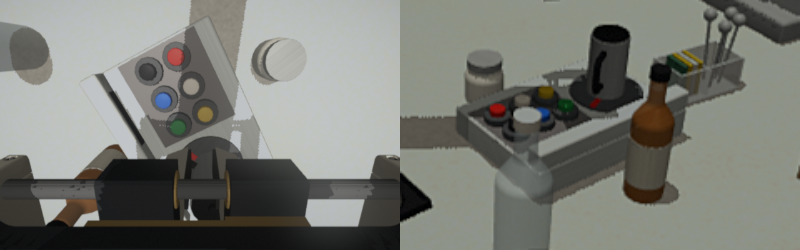

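The jug stands upright on the plate with its handle (600,75 in the right half) above the stripe (595,103). The wrist half shows green (178,127), blue (163,100), white (191,87), yellow (205,113), red (176,57) and black (148,71).

```bash
python3 - <<'E'
from h import *
im,d=[np.load('w3.npz')[k] for k in('im','d')];m=ctrl.camera_model('wrist')
g=dict(green=(178,127),blue=(163,100),white=(191,87),yellow=(205,113),red=(176,57))
h=cv2.cvtColor(im,cv2.COLOR_RGB2HSV)
H={'green':(40,85),'blue':(95,125),'yellow':(15,35),'red':None,'white':None}
for n,(u,v) in g.items():
    u=int(u*1.6);v=int(v*1.6)
    if n=='white': k=(h[...,1]<60)&(h[...,2]>110)
    elif n=='red': k=((h[...,0]<8)|(h[...,0]>172))&(h[...,1]>120)
    else: k=(h[...,0]>=H[n][0])&(h[...,0]<=H[n][1])&(h[...,1]>100)
    w=np.zeros(k.shape,bool);w[v-22:v+23,u-22:u+23]=1;k=(k&w).astype(np.uint8)
    N,l,s,c=cv2.connectedComponentsWithStats(k);i=1+np.argmax(s[1:,4])
    e=cv2.minAreaRect(np.argwhere(l==i).astype(np.float32)[:,::-1])
    print(n,s[i],onz(m,*e[0],.077).round(4))
a=np.radians(2)
for n,p in dict(green=(10,-20),blue=(10,-65),white=(-35,-65),yellow=(-35,-20),red=(-35,-110)).items():
    q=(np.array(p)-[0,70])/1000;print(n,np.array([.577,.2815])+[q[0]*np.cos(a)-q[1]*np.sin(a),q[0]*np.sin(a)+q[1]*np.cos(a)])
E
```

```text
green [273 193  24  22 402] [0.5906 0.1919 0.077 ]
blue [248 148  27  26 537] [0.592  0.1469 0.077 ]
white [293 125  26  27 525] [0.5476 0.1452 0.077 ]
yellow [316 169  25  26 505] [0.5457 0.189  0.077 ]
red [268  77  27  28 590] [0.5494 0.1009 0.077 ]
green [0.59013486 0.19190382]
blue [0.59170534 0.14693123]
white [0.54673275 0.14536076]
yellow [0.54516228 0.19033334]
red [0.54830323 0.10038817]
```

Call:
servo_tool:
  targets:
    - {"delta_pos": [-17, 0, -7], "delta_rot": [0, 0, 0], "gripper": 1}
    - {"delta_pos": [-34, 0, -14], "delta_rot": [0, 0, 0], "gripper": 1}
    - {"delta_pos": [-34, 30, -14], "delta_rot": [0, 0, 0], "gripper": 1}
    - {"delta_pos": [-34, 65, -14], "delta_rot": [0, 0, 0], "gripper": 1}
    - {"delta_pos": [-34, 90, -14], "delta_rot": [0, 0, 0], "gripper": 1}

```text
time: 12.0
tcp_pos: [0.5863, 0.1842, 0.1367]
tool_rot: [-0.428, -1.985, 1.987]
wrist_force: [-0.6, 0.1, -0.3]
grip_width: 0.0004
```

Call:
servo_tool:
  targets:
    - {"delta_pos": [0, 20, 0], "delta_rot": [0, 0, 0], "gripper": 1}
    - {"delta_pos": [0, 35, 0], "delta_rot": [0, 0, 0], "gripper": 1}
    - {"delta_pos": [0, 45, 0], "delta_rot": [0, 0, 0], "gripper": 1}
    - {"delta_pos": [0, 50, 0], "delta_rot": [0, 0, 0], "gripper": 1}
    - {"delta_pos": [0, 50, 0], "delta_rot": [0, 0, 0], "gripper": 1}

```text
time: 12.5
tcp_pos: [0.5868, 0.1846, 0.0887]
tool_rot: [-0.43, -1.986, 1.986]
wrist_force: [0.0, 0.2, 0.4]
grip_width: 0.0002
```

```bash
python3 w.py
```

```text
12.5 [ 0.454  0.99  -1.253  1.73   1.008  1.219  1.638] [0.5868 0.1846 0.0887] yaw 155.6 tilt [ 0.  0. -1.] F [0.  0.2 0.4] 0.0002
x [-0.911  0.413  0.   ] z [-0.413 -0.911 -0.   ]
```

Call:
servo_tool:
  targets:
    - {"delta_pos": [0, 10, 0], "delta_rot": [0, 0, 0], "gripper": 1}
    - {"delta_pos": [0, 14, 0], "delta_rot": [0, 0, 0], "gripper": 1}
    - {"delta_pos": [0, 17, 0], "delta_rot": [0, 0, 0], "gripper": 1}
    - {"delta_pos": [0, 19, 0], "delta_rot": [0, 0, 0], "gripper": 1}
    - {"delta_pos": [0, 20, 0], "delta_rot": [0, 0, 0], "gripper": 1}

```text
time: 13.0
tcp_pos: [0.5873, 0.1847, 0.071]
tool_rot: [-0.432, -1.987, 1.987]
wrist_force: [-4.3, -3.9, 19.8]
grip_width: 0.0
```

Call:
servo_tool:
  targets:
    - {"delta_pos": [0, -10, 0], "delta_rot": [0, 0, 0], "gripper": 1}
    - {"delta_pos": [0, -25, 0], "delta_rot": [0, 0, 0], "gripper": 1}
    - {"delta_pos": [0, -25, 0], "delta_rot": [0, 0, 0], "gripper": 1}
    - {"delta_pos": [-10, -25, 16], "delta_rot": [0, 0, 0], "gripper": 1}
    - {"delta_pos": [-20, -25, 32], "delta_rot": [0, 0, 0], "gripper": 1}

```text
time: 13.5
tcp_pos: [0.5914, 0.1473, 0.0937]
tool_rot: [-0.428, -1.987, 1.987]
wrist_force: [0.6, 0.4, -0.4]
grip_width: 0.0005
```

Call:
servo_tool:
  targets:
    - {"delta_pos": [0, 0, 0], "delta_rot": [0, 0, 0], "gripper": 1}
    - {"delta_pos": [0, 0, 0], "delta_rot": [0, 0, 0], "gripper": 1}
    - {"delta_pos": [0, 0, 0], "delta_rot": [0, 0, 0], "gripper": 1}
    - {"delta_pos": [0, 5, 0], "delta_rot": [0, 0, 0], "gripper": 1}
    - {"delta_pos": [0, 5, 0], "delta_rot": [0, 0, 0], "gripper": 1}

```text
time: 14.0
tcp_pos: [0.5911, 0.1477, 0.088]
tool_rot: [-0.428, -1.986, 1.987]
wrist_force: [-0.0, 0.2, -1.6]
grip_width: 0.0004
```

```bash
python3 w.py
```

```text
14.0 [ 0.521  0.988 -1.258  1.745  1.01   1.216  1.692] [0.5911 0.1477 0.088 ] yaw 155.7 tilt [-0.001 -0.    -1.   ] F [-0.   0.2 -1.6] 0.0004
x [-0.911  0.412  0.001] z [-0.412 -0.911  0.   ]
```

Next is blue, twice.

Call:
servo_tool:
  targets:
    - {"delta_pos": [0, 10, 0], "delta_rot": [0, 0, 0], "gripper": 1}
    - {"delta_pos": [0, 14, 0], "delta_rot": [0, 0, 0], "gripper": 1}
    - {"delta_pos": [0, 17, 0], "delta_rot": [0, 0, 0], "gripper": 1}
    - {"delta_pos": [0, 19, 0], "delta_rot": [0, 0, 0], "gripper": 1}
    - {"delta_pos": [0, 20, 0], "delta_rot": [0, 0, 0], "gripper": 1}

```text
time: 14.5
tcp_pos: [0.5917, 0.1475, 0.071]
tool_rot: [-0.43, -1.986, 1.987]
wrist_force: [-6.2, -4.0, 22.5]
grip_width: 0.0006
```

Call:
servo_tool:
  targets:
    - {"delta_pos": [0, -10, 0], "delta_rot": [0, 0, 0], "gripper": 1}
    - {"delta_pos": [0, -20, 0], "delta_rot": [0, 0, 0], "gripper": 1}
    - {"delta_pos": [0, -20, 0], "delta_rot": [0, 0, 0], "gripper": 1}
    - {"delta_pos": [0, -20, 0], "delta_rot": [0, 0, 0], "gripper": 1}
    - {"delta_pos": [0, -20, 0], "delta_rot": [0, 0, 0], "gripper": 1}

```text
time: 15.0
tcp_pos: [0.5914, 0.1467, 0.0881]
tool_rot: [-0.429, -1.985, 1.986]
wrist_force: [-0.2, -0.4, 0.4]
grip_width: 0.0004
```

Call:
servo_tool:
  targets:
    - {"delta_pos": [0, 10, 0], "delta_rot": [0, 0, 0], "gripper": 1}
    - {"delta_pos": [0, 14, 0], "delta_rot": [0, 0, 0], "gripper": 1}
    - {"delta_pos": [0, 17, 0], "delta_rot": [0, 0, 0], "gripper": 1}
    - {"delta_pos": [0, 19, 0], "delta_rot": [0, 0, 0], "gripper": 1}
    - {"delta_pos": [0, 20, 0], "delta_rot": [0, 0, 0], "gripper": 1}

```text
time: 15.5
tcp_pos: [0.5917, 0.147, 0.0709]
tool_rot: [-0.43, -1.985, 1.988]
wrist_force: [-6.3, -5.4, 24.4]
grip_width: 0.0003
```

Call:
servo_tool:
  targets:
    - {"delta_pos": [0, -10, 0], "delta_rot": [0, 0, 0], "gripper": 1}
    - {"delta_pos": [0, -25, 0], "delta_rot": [0, 0, 0], "gripper": 1}
    - {"delta_pos": [0, -25, 0], "delta_rot": [0, 0, 0], "gripper": 1}
    - {"delta_pos": [20, -25, 10], "delta_rot": [0, 0, 0], "gripper": 1}
    - {"delta_pos": [40, -25, 20], "delta_rot": [0, 0, 0], "gripper": 1}

```text
time: 16.0
tcp_pos: [0.5465, 0.1454, 0.0933]
tool_rot: [-0.43, -1.986, 1.985]
wrist_force: [-0.8, -0.4, 0.9]
grip_width: -0.0002
```

Call:
servo_tool:
  targets:
    - {"delta_pos": [0, 0, 0], "delta_rot": [0, 0, 0], "gripper": 1}
    - {"delta_pos": [0, 0, 0], "delta_rot": [0, 0, 0], "gripper": 1}
    - {"delta_pos": [0, 0, 0], "delta_rot": [0, 0, 0], "gripper": 1}
    - {"delta_pos": [0, 5, 0], "delta_rot": [0, 0, 0], "gripper": 1}
    - {"delta_pos": [0, 5, 0], "delta_rot": [0, 0, 0], "gripper": 1}

```text
time: 16.5
tcp_pos: [0.5472, 0.1452, 0.0879]
tool_rot: [-0.429, -1.985, 1.986]
wrist_force: [-0.4, 0.0, 0.1]
grip_width: 0.0005
```

Call:
servo_tool:
  targets:
    - {"delta_pos": [0, 10, 0], "delta_rot": [0, 0, 0], "gripper": 1}
    - {"delta_pos": [0, 14, 0], "delta_rot": [0, 0, 0], "gripper": 1}
    - {"delta_pos": [0, 17, 0], "delta_rot": [0, 0, 0], "gripper": 1}
    - {"delta_pos": [0, 19, 0], "delta_rot": [0, 0, 0], "gripper": 1}
    - {"delta_pos": [0, 20, 0], "delta_rot": [0, 0, 0], "gripper": 1}

```text
time: 17.0
tcp_pos: [0.5473, 0.1455, 0.0709]
tool_rot: [-0.431, -1.986, 1.988]
wrist_force: [-6.4, -5.9, 25.9]
grip_width: 0.0001
```

Call:
servo_tool:
  targets:
    - {"delta_pos": [0, -10, 0], "delta_rot": [0, 0, 0], "gripper": 1}
    - {"delta_pos": [0, -30, 0], "delta_rot": [0, 0, 0], "gripper": 1}
    - {"delta_pos": [0, -70, 0], "delta_rot": [0, 0, 0], "gripper": 1}
    - {"delta_pos": [0, -110, 0], "delta_rot": [0, 0, 0], "gripper": 1}
    - {"delta_pos": [0, -150, 0], "delta_rot": [0, 0, 0], "gripper": 1}

```text
time: 17.5
tcp_pos: [0.5465, 0.1455, 0.2208]
tool_rot: [-0.428, -1.987, 1.986]
wrist_force: [0.1, -1.2, -0.1]
grip_width: 0.0003
```

Call:
servo_tool:
  targets:
    - {"delta_pos": [0, 0, 40], "delta_rot": [0, 0, 0], "gripper": 1}
    - {"delta_pos": [0, 0, 80], "delta_rot": [0, 0, 0], "gripper": 1}
    - {"delta_pos": [0, 0, 120], "delta_rot": [0, 0, 0], "gripper": 1}
    - {"delta_pos": [0, 0, 150], "delta_rot": [0, 0, 0], "gripper": 1}
    - {"delta_pos": [0, 0, 160], "delta_rot": [0, 0, 0], "gripper": 1}

```text
time: 18.0
tcp_pos: [0.4796, -0.0035, 0.2187]
tool_rot: [-0.432, -1.981, 1.986]
wrist_force: [-0.5, -0.2, 0.3]
grip_width: 0.0005
```

Call:
servo_tool:
  targets:
    - {"delta_pos": [0, 0, 40], "delta_rot": [0, 0, 0], "gripper": 1}
    - {"delta_pos": [0, 0, 80], "delta_rot": [0, 0, 0], "gripper": 1}
    - {"delta_pos": [0, 0, 110], "delta_rot": [0, 0, 0], "gripper": 1}
    - {"delta_pos": [0, 0, 120], "delta_rot": [0, 0, 0], "gripper": 1}
    - {"delta_pos": [0, 0, 120], "delta_rot": [0, 0, 0], "gripper": 1}

```text
time: 18.5
tcp_pos: [0.4313, -0.1103, 0.219]
tool_rot: [-0.432, -1.984, 1.985]
wrist_force: [0.7, 0.0, -0.0]
grip_width: 0.0005
```

```bash
python3 w.py; python3 - <<'E'
from h import *
s,sd,ms=cam('scene');t,td,mt=cam('top')
save(np.vstack([cv2.resize(s[80:330,100:520],(500,298)),cv2.resize(t[90:320,100:520],(500,274))]),'c4.png')
P=cloud(mt,td);c=np.array([.577,.2815]);r=np.hypot(P[...,0]-c[0],P[...,1]-c[1])
k=(abs(P[...,2]-.162)<.010)&(r<.045);print('lid top',k.sum(),P[k].mean(0),(P[k].max(0)+P[k].min(0))/2,np.ptp(P[k],0))
k=(P[...,2]>.085)&(P[...,2]<.15)&(r>.043)&(r<.067);q=P[k]
if len(q):
  az=np.degrees(np.arctan2(q[:,1]-c[1],q[:,0]-c[0]));print('handle',len(q),np.median(az),az.std())
# what moved: depth change in top and scene
for n,d in(('top',td),('scene',sd)):
  d0=np.load(n+'1.npz')['d'];k=((abs(d-d0)>.012)&(d>0)&(d0>0)).astype(np.uint8)
  k=cv2.morphologyEx(k,cv2.MORPH_OPEN,np.ones((3,3)))
  N,l,S,C=cv2.connectedComponentsWithStats(k);print(n,[(S[i].tolist()) for i in range(1,N) if S[i,4]>12])
E
```

```text
18.5 [ 1.398  0.546 -1.52   2.031  0.603  1.155  2.329] [ 0.4313 -0.1103  0.219 ] yaw 155.5 tilt [ 0.    -0.001 -1.   ] F [ 0.7  0.  -0. ] 0.0005
x [-0.91   0.415 -0.001] z [-0.415 -0.91   0.   ]
lid top 466 [0.57601936 0.27991788 0.15979474] [0.57722659 0.28251244 0.16124475] [0.05568134 0.06063077 0.01833533]
handle 57 -60.47353363898812 3.3136237929105246
top [[207, 170, 39, 28, 711], [364, 191, 192, 209, 16094], [612, 355, 28, 45, 906]]
scene [[156, 0, 10, 9, 58], [195, 0, 50, 136, 4842], [385, 2, 7, 7, 28], [420, 4, 5, 4, 16], [258, 9, 6, 4, 21], [281, 9, 4, 4, 15], [169, 15, 5, 4, 18], [437, 17, 5, 4, 16], [169, 22, 6, 14, 50], [182, 23, 8, 28, 102], [172, 37, 7, 17, 67], [418, 40, 5, 3, 15], [172, 83, 3, 5, 15], [392, 135, 26, 43, 948], [173, 192, 47, 47, 1264]]
```

View pics/c4.png

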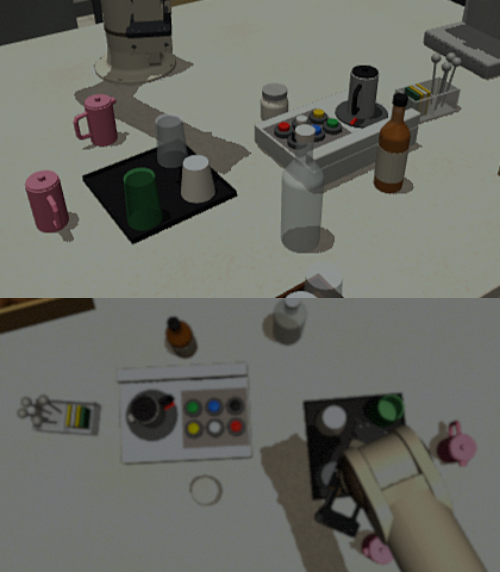

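The final views show the jug upright on the plate with its handle over the stripe. In the scene view, depth changed only where the jug was, where it now stands, and along the arm. The arm hides part of the tray in the top view.

```bash
python3 -c "
from rig import ctrl
print(ctrl.job_done(),ctrl.get_obs()['time'])"
```

```text
the job is handed in; nothing more can be done
the job is handed in; nothing more can be done
```

The job is handed in at about 18.6 s of the 64 s allowed. The jug is standing on the plate and released. I pressed green, blue, blue and white in that order, one at a time.

- **Jug:** it went down at about 6 N. The last top view puts its lid centre at (0.577, 0.2825), against a plate centre of about (0.577, 0.2815). The handle points at about -60.5°, against -60° to -62° for the stripe.
- **Buttons:** each press stopped at 71 mm, which is the full 6 mm travel, at 20–26 N, and was followed by a clear lift. The red, yellow and black buttons were not touched.
- **Surroundings:** comparing depth before and after in the scene view, only the jug's old spot, the jug itself and the arm had changed. The arm hid the near part of the tray in the final top view, so I could check that part only from the scene camera, where the glasses and cup stood as before.
- **Disagreement:** after release, the scene camera read the handle at -54.6°. That camera sees only the near side of the bar, so I trusted the top and wrist readings instead.

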